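Nip a mended bonsai pot in the bench press and lock the setting

TASK

Clamp the mended pot that waits under the bench press: turn the small upper knob clockwise (seen from above), leaving the wide lock ring beneath it where it is, until the foot presses on the pot with about 20 newtons (never more than 40, the glue line would crack). Then turn the wide lock ring clockwise all the way to its stop without turning the knob, let go, and leave the other things on the table alone.

Things in the scene. Friction and masses are not known exactly. Their poses are not given: they have to be found in the camera images.
- press: fixed grey bench press, its arm reaching from a column (robot's side at yaw 0) over the pot, on a plywood board 300 x 250 x 12 mm. Origin: underside of the board, on the vertical axis of knob, ring and foot; z up. Heights: bed top 27 mm, flat arm top 137 mm (arm 64 mm wide, x = -110 to +35 mm), then a neck of 34 mm diameter up to the ring
- fine_knob_grip (a point): upper, small control: dark steel bar knob, 38 mm long (this point's x) x 14 mm wide (its y) x 30 mm tall on a 26 mm hub, on top of the lock ring. Site on the axis, 7 mm below the knob's top, 27 mm above the ring's top, z up; turns with the knob. Clockwise from above screws the foot down 4 mm per rad. It stays where it is left
- fine_knob (a joint): turn of the small knob, rad, grows clockwise from above; range 0 to 3.6, starts at 0 to 0.4. It drags with 0.14 N m both ways; each newton of foot force adds 0.004 N m (20 N: 0.08 N m more than in free travel), at 80 N per rad from where the felt meets the pot, which differs each time. At rest the drag may act either way: compare like readings
- lock_ring_top (a point): lower, wide control: plain steel fluted ring, 60 mm diameter, 18 mm tall, round the same axis below the small knob. The point is on the axis at the ring's flat top, 171 mm above the press origin, z up; the knob rises a further 34 mm above it
- lock_ring_lug (a point): outer end of the ring's only lug, a stub 10 mm wide and 10 mm tall, that sticks out 12 mm from the ring's rim at half its height; point 42 mm from the axis, turns with the ring, its x points outward
- lock_ring (a joint): turn of the lock ring, rad, grows clockwise from above: starts between 0 and 0.25 (unlocked), hard stop at 1.0 (locked). It drags with about 0.10 N m and stays where it is left
- spindle: steel spindle, 20 mm diameter, that the small knob screws down out of the press arm, carrying the foot: a steel disc of 48 mm diameter, 8 mm thick, with a grey felt glued below. Origin: on the axis, 12 mm above the disc's underside when unloaded. The felt hangs 3 to 7 mm below the disc, differently each time and not measured; the foot is sprung on the spindle (20 N per mm)
- pot: shallow blue glazed ceramic pot, upside down on the press bed under the foot, loose; 100 mm diameter below, 72 mm at its flat top, 45 mm tall, about 0.35 kg. Origin: centre of its underside. Free gap between felt and pot at the start is 1 to 6.5 mm
- glue_bottle: bystander: small upright white bottle, 28 mm diameter, 70 mm tall, on the press board; origin at the centre of its underside
- pin_cup: bystander: small white ceramic cup, 40 mm diameter, 30 mm tall, on the press board; origin at the centre of its underside
- brush: bystander: brush 160 mm long lying on the table
- saucer: bystander: white bowl, 150 mm diameter, 30 mm tall; origin at the centre of its underside
- clear_dish: bystander: clear plastic dish, 120 mm diameter, 18 mm tall; origin at the centre of its underside
- maple_pot: bystander: little maple in a terracotta pot, 90 mm diameter, 160 mm tall in all; origin at the centre of its underside
- spray_bottle: bystander: clear plastic bottle, 56 mm diameter, 130 mm tall; origin at the centre of its underside
Not all that is in view belongs to the job. Of the things like the pot, leave any that is orange or yellow; of the rest the larger one is meant.

How it is judged:
On the way, in this order (a step that is already met when the one before it is completed fails the run):
1. the foot bears on the pot with 12 to 30 N, by the small knob, the lock ring still unlocked (contact force between spindle and pot between 12 and 30 N and value of joint lock_ring below 0.4 rad), for 0.3 s.
2. the lock ring is turned to its stop with the foot force still 12 to 30 N (contact force between spindle and pot between 12 and 30 N and value of joint lock_ring above 0.93 rad), for 0.2 s.
At the end, for the whole second after the job is handed in: The foot presses on the pot with 12 to 30 N, the lock ring stands at its stop (0.93 rad or more of 1.0), and the pot is still under the foot, within 12 mm of the press axis (all of step 2 and horizontal distance between pot and press below 0.012 m); the robot touches nothing.
It fails at once if the foot pressed the pot with more than 40 N (contact force between spindle and pot above 40 N).
It fails at once if the lock ring was shifted (lug moved over 5 mm) before the pot was nipped (distance of lock_ring_lug from where it was at the start of the episode above 0.005 m and contact force between spindle and pot below 11 N).
It fails at once if the small knob was turned together with, or after, the lock ring (lug moved over 5 mm and knob faster than 0.3 rad/s) (distance of lock_ring_lug from where it was at the start of the episode above 0.005 m and (velocity of joint fine_knob above 0.3 rad/s or velocity of joint fine_knob below -0.3 rad/s)).
It fails at once if a bystander was moved by more than 30 mm (distance of any of glue_bottle, pin_cup, brush, saucer, clear_dish, maple_pot, spray_bottle from where it was at the start of the episode above 0.03 m).
It also fails if it takes over 72 s, if anything falls off the work surface, if the arm or the gripper's body presses on something with over 40 N, if the wrist force passes 120 N, or if a joint passes its speed limit or range.

ROBOT

A 6-joint arm with a two-finger parallel gripper is mounted at the origin on the work surface. World frame = base frame: x ahead of the robot, y to its left, z up, the work surface at z = 0. Lengths are in m, angles in rad, forces in N, time in s.
With the tool pointing down it reaches from about 0.275 to 0.875 m from the base axis. Payload 12.5 kg.
Tool frame: the origin (TCP) lies on the centre line of the jaws, within the pads' length; the fingertips stand 25 mm ahead of it and the grasp point (between the pads) lies 6 mm ahead of it; z points along the fingers, y is the line along which they close (so a half turn about z gives the same grasp; the last joint's range is limited). The gripper opens to 85 mm and grips with 20 to 120 N. Pads are 22 mm wide; open, the fingers measure 114 mm over their backs; the gripper's body (76 mm by 85 mm) begins 54 mm behind the grasp point. The pads swing forward as they close: fully open they stand 13 mm farther back than shut.
Start: joints at [-1.411, 0.351, 1.652, -0, 1.139, -0.085], TCP at [0.133, -0.534, 0.223] pointing down, gripper open.
Joint ranges: [-2.75, 2.75], [-0.79, 2.1], [0.01, 2.65], [-1.57, 4.71], [0.07, 3.14], [-2.87, 2.87]. Speed limits (rad/s): [2.22, 2.22, 2.79, 3.14, 3.14, 3.14].

INTERFACE

Orientations are given as a rotation vector (axis times angle).
In Python, from cell import status, cams, order gives the robot as it stands.
- The arm moves only by the tool drive_tool, never from a script. Its argument "moves" is a list that holds one entry, the list of rows, each a list of 7 numbers: the closure, from -1 (fully open) to 1 (shut), then the shift along the tool's x, y, z in mm, then the turn, a rotation vector about the tool's x, y, z in degrees. A call has 1 to 10 rows; each row shifts and turns the commanded pose from where the row before left it, along the tool's axes as they then stand; what a row does not reach is not made up. A row lasts 1/8 s, in which the tool goes at most 62.5 mm and 10.7 degrees, less where a joint would pass 70% of its speed; a pose out of reach is approached as far as the arm can. A call with a gripper value outside its range is refused whole. The fingers move at their own pace and stop on an object; the grip force is fixed at half the most. Time passes only in rows, so rows that do not move let the fingers close. It gives the time, the measured TCP pose, the force, the opening and the grip force at its end, in the units of the state.
- status.read_state(): the state, without advancing time (a new reading comes with each control period).
- cams.capture(name): name is "scene" or "side" or "wrist"; returns the picture (400x640x3 uint8, red, green, blue); there is no depth.
- cams.get_calibration(name): a dict with "mtx" (3x3 intrinsics, pixels), "cam_to_world" (4x4, takes a point from camera to world coordinates). Camera axes: x right, y down, z forward; pixel columns grow to the right and rows downward; lengths in m; the calibration is good to about 2 mm. A picture is of the moment at which its call begins: read the wrist's pose just before it. get_calibration takes no time and is no camera call; for the wrist camera it gives the pose at the moment of the call.
- order.close_job(): hands the job in; it is judged then, once.
Trained networks look in the newest picture that a camera, given by its name, has taken for a name from the list of things; names that differ only in an ending like _2 or _b are one class to them, and where a whole thing is asked for, a point or a joint stands for the part that bears it (a point fixed in the world has none). Each returns a list of dicts, best first, with "confidence" (0 to 1); they miss things now and then, are a little off and sometimes report something else, mostly with a low value. They report only what shows in the picture. A call takes as long as a camera call. They do not tell look-alikes from the thing itself.
- cams.boxes_of(camera, label): "pixel" ([column, row] in pixels, amid what is visible of it).
- cams.mark_of(camera, label): "pixel" ([column, row] in pixels: a listed point, or the origin of a listed thing).
The state is a dict: "time_s": time; "joints": joint angles; "qvel": joint speeds; "tau": joint torques, N m; "position": TCP position; "tool_rot": TCP orientation; "ft_force": force on the tool from outside, world axes, zero at the start; "torque": the same for the moment, N m; "width": finger opening in m; "grip_force": force on a finger pad.
Only numpy, scipy, OpenCV 4.12 (cv2) and the standard library are available. Lean on these libraries where they do the work, as an engineer would, in place of code of your own. Each camera call takes 0.05 s, during which the arm holds its last target. There are 200 camera calls.

## Working session

There is one attempt and no reset: what is moved stays moved. The work goes in short steps, Python scripts to look and compute and a tool call to move; the robot and the scene stay as the last step left them, time stands still between calls to the robot, and variables do not carry over. Pictures are saved under pics/ and viewed, at most 10 in all, crops included, and the job is handed in when it is done.

Besides the shell and the picture viewer there is one more tool, called after "Request:" by a JSON object that holds its "name" and its "arguments", one argument or row to a line. drive_tool: Moves the arm, as the interface text tells. Its arguments: {"type":"object","properties":{"moves":{"type":"array"}},"required":["moves"]}

```bash
ls; mkdir -p pics; cat > h.py <<'E'
import sys; sys.path.insert(0,'.')
import numpy as np, cv2
from scipy.spatial.transform import Rotation as R
from cell import status, cams, order
def snap(n,f=None):
    im=cams.capture(n)
    if f: cv2.imwrite('pics/'+f,cv2.cvtColor(im,cv2.COLOR_RGB2BGR))
    return im
def ray(n,px):
    c=cams.get_calibration(n); K=np.array(c['mtx']); T=np.array(c['cam_to_world'])
    return T[:3,3], T[:3,:3]@np.linalg.solve(K,[px[0],px[1],1])
def atz(n,px,z):
    o,d=ray(n,px); return o+d*(z-o[2])/d[2]
def tri(a,pa,b,pb):
    o1,d1=ray(a,pa);o2,d2=ray(b,pb)
    s=np.linalg.lstsq(np.c_[d1,-d2],o2-o1,rcond=None)[0]
    p,q=o1+s[0]*d1,o2+s[1]*d2
    return (p+q)/2,np.linalg.norm(p-q)
E
python3 - <<'E'
from h import *
ims=[snap(c,f'{c}0.png') for c in('scene','side')]
for c in('scene','side'):
    for l in('press','fine_knob_grip','lock_ring_top','lock_ring_lug','pot','spindle','glue_bottle','pin_cup'):
        print(c,l,[(np.round(d['pixel'],1).tolist(),round(d['confidence'],2)) for d in cams.mark_of(c,l)][:4])
s=status.read_state();print(s)
E
```

```text
pics
scene press [([335.4, 229.6], 0.96)]
scene fine_knob_grip [([343.5, 187.4], 0.49)]
scene lock_ring_top [([337.7, 198.0], 0.75)]
scene lock_ring_lug [([351.7, 206.2], 0.84)]
scene pot [([230.7, 217.7], 0.72), ([250.8, 259.5], 0.67), ([367.3, 146.2], 0.66), ([339.0, 222.4], 0.58)]
scene spindle [([340.5, 212.2], 0.41)]
scene glue_bottle [([391.5, 229.0], 0.56)]
scene pin_cup [([200.2, 322.4], 0.59), ([363.9, 266.3], 0.53)]
side press [([305.7, 243.0], 0.61)]
side fine_knob_grip [([300.1, 183.5], 0.59)]
side lock_ring_top [([301.0, 190.0], 0.76)]
side lock_ring_lug [([282.8, 190.9], 0.75)]
side pot [([371.4, 203.6], 0.84), ([303.0, 237.2], 0.68), ([306.5, 384.3], 0.65)]
side spindle [([299.2, 214.9], 0.52)]
side glue_bottle [([244.9, 250.7], 0.61)]
side pin_cup [([264.8, 216.7], 0.77), ([284.0, 190.3], 0.57), ([218.0, 347.5], 0.28)]
{'time_s': 0.9, 'joints': array([-1.41061156e+00,  3.50713260e-01,  1.65179310e+00,  9.20219449e-06,
        1.13910283e+00, -8.46062332e-02]), 'qvel': array([-0.00167441,  0.00147608, -0.00053626,  0.00088345, -0.0004022 ,
        0.0014296 ]), 'tau': array([ 2.02312774e-03, -5.06014752e+01, -2.91637051e+01, -7.25524319e-05,
        5.60707031e-04, -4.70963471e-06]), 'position': array([ 0.13331627, -0.53358572,  0.22308492]), 'tool_rot': array([-3.11807448e+00, -3.83549412e-01, -1.21377687e-05]), 'ft_force': array([-0.3995099 , -0.45972078, -0.42767445]), 'torque': array([-0.0255711 ,  0.01914257,  0.06432101]), 'grip_force': 0.0, 'width': 0.0852881469958476}
```

```bash
python3 - <<'E'
from h import *
a,b=[cv2.imread(f'pics/{c}0.png') for c in('scene','side')]
cv2.imwrite('pics/both.png',cv2.resize(np.vstack([a,b]),(480,600)) )
z=[cv2.resize(a[120:300,210:420],(0,0),fx=2.8,fy=2.8)]
cv2.imwrite('pics/sc.png',cv2.resize(a[110:310,190:430],(720,600),interpolation=cv2.INTER_CUBIC))
for n,p,q in[('press',(335.4,229.6),(305.7,243)),('knob',(343.5,187.4),(300.1,183.5)),('ring',(337.7,198),(301,190)),('lug',(351.7,206.2),(282.8,190.9)),('pot',(339,222.4),(303,237.2)),('glue',(391.5,229),(244.9,250.7)),('cup',(363.9,266.3),(264.8,216.7))]:
    print(n,*[np.round(x,4) for x in tri('scene',p,'side',q)])
E
```

```text
press [0.5105 0.043  0.0032] 0.0007
knob [0.5197 0.0522 0.197 ] 0.0062
ring [0.5264 0.0379 0.1672] 0.0031
lug [0.5618 0.0631 0.1582] 0.0065
pot [0.5097 0.0534 0.0318] 0.002
glue [0.5876 0.1834 0.017 ] 0.0066
cup [0.6598 0.0565 0.0074] 0.0042
```

View pics/sc.png

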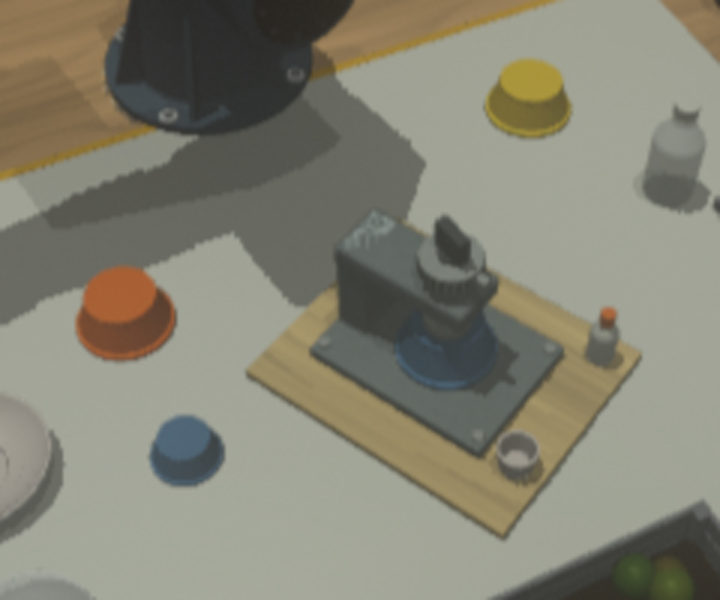

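View pics/side0.png

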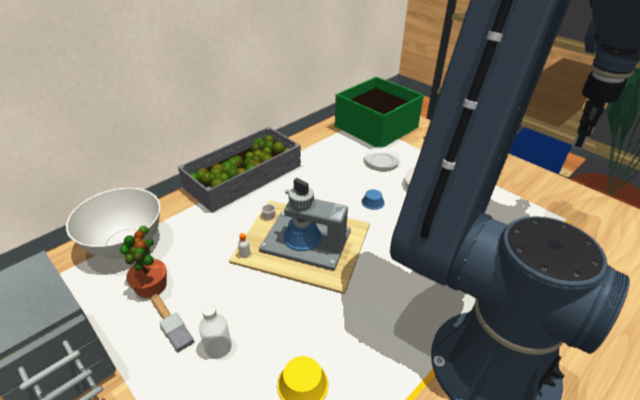

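The pots in the scene view are orange (231,218), yellow (367,146), small blue (251,260) and large blue under the press foot (339,222). The large blue one fits: it is not orange or yellow, it is the bigger of the two blues, and it sits under the press. The enlarged crop confirms it. The knob is at about (343,187) and the lug at (352,206).

```bash
cat >> h.py <<'E'
def tool():
    s=status.read_state(); return s,np.array(s['position']),R.from_rotvec(s['tool_rot'])
def go(target,yawx=None):
    "print shift in tool axes mm, and turn about tool z (deg) to bring tool x to yaw yawx (deg)"
    s,p,r=tool(); M=r.as_matrix(); print('p',p.round(4),'xdir',M[:,0].round(3),'zdir',M[:,2].round(3),'yaw',np.degrees(np.arctan2(M[1,0],M[0,0])).round(2),'q6',s['joints'][5].round(3))
    print('shift mm',(M.T@(np.array(target)-p)*1000).round(1))
E
python3 - <<'E'
from h import *
go([0.50,0.04,0.36])
s,p,r=tool(); T=np.array(cams.get_calibration('wrist')['cam_to_world'])
print((r.as_matrix().T@(T[:3,3]-p)).round(3)); print((r.as_matrix().T@T[:3,:3]).round(3)); print(np.array(cams.get_calibration('wrist')['mtx']).round(0).tolist())
E
```

```text
p [ 0.1333 -0.5336  0.2231] xdir [0.97  0.242 0.   ] zdir [ 0.  0. -1.] yaw 14.03 q6 -0.085
shift mm [ 494.8 -467.6 -136.9]
[ 0.069  0.    -0.151]
[[ 0.    -0.962 -0.272]
 [ 1.     0.    -0.   ]
 [ 0.    -0.272  0.962]]
[[343.0, 0.0, 318.0], [0.0, 343.0, 196.0], [0.0, 0.0, 1.0]]
```

Request:
{"name": "drive_tool", "arguments": {
  "moves": [
    [[-1, 35, -33, -30, 0, 0, 0], [-1, 40, -38, -20, 0, 0, 0], [-1, 42, -40, -20, 0, 0, 0], [-1, 42, -40, -20, 0, 0, 0], [-1, 42, -40, -15, 0, 0, 0], [-1, 42, -40, -15, 0, 0, 0], [-1, 42, -40, -10, 0, 0, 0], [-1, 42, -40, -7, 0, 0, 0], [-1, 42, -40, 0, 0, 0, 0], [-1, 42, -40, 0, 0, 0, 0]]
  ]
}}

```text
time_s: 2.15
position: [0.438, -0.0528, 0.3605]
tool_rot: [3.118, 0.384, 0.001]
ft_force: [0.9, -1.2, 0.1]
width: 0.0853
grip_force: 0.0
```

Request:
{"name": "drive_tool", "arguments": {
  "moves": [
    [[-1, 42, -40, 0, 0, 0, 0], [-1, 42, -37, 0, 0, 0, 0], [-1, 0, 0, 0, 0, 0, -10], [-1, 0, 0, 0, 0, 0, -10], [-1, 0, 0, 0, 0, 0, -10], [-1, 0, 0, 0, 0, 0, -10], [-1, 0, 0, 0, 0, 0, -10], [-1, 0, 0, 0, 0, 0, -10], [-1, 0, 0, 0, 0, 0, -10], [-1, 0, 0, 0, 0, 0, 0]]
  ]
}}

```text
time_s: 3.4
position: [0.5001, 0.0405, 0.3601]
tool_rot: [2.335, 2.101, 0.0]
ft_force: [-0.3, 0.1, 0.3]
width: 0.0854
grip_force: 0.0
```

```bash
python3 - <<'E'
from h import *
go([0.515,0.043,0.36])
im=snap('wrist','w1.png')
for l,z in(('press',0),('fine_knob_grip',.198),('lock_ring_top',.171),('lock_ring_lug',.162)):
    for d in cams.mark_of('wrist',l)[:2]: print(l,np.round(d['pixel'],1),round(d['confidence'],2),atz('wrist',d['pixel'],z).round(4))
E
```

```text
p [0.5001 0.0405 0.3601] xdir [0.105 0.994 0.   ] zdir [ 0.  0. -1.] yaw 83.96 q6 0.093
shift mm [ 4.1 14.5  0.1]
press [330.3 141.8] 0.93 [0.5191 0.046  0.    ]
press [337.3 167.7] 0.54 [0.5258 0.0061 0.    ]
fine_knob_grip [338.3 170.5] 0.86 [0.5194 0.0431 0.198 ]
fine_knob_grip [367.3  37.1] 0.16 [0.554  0.1538 0.198 ]
lock_ring_top [336.9 159.9] 0.56 [0.5201 0.0483 0.171 ]
lock_ring_lug [376.  140.5] 0.71 [0.5615 0.0623 0.162 ]
lock_ring_lug [328.1 142.8] 0.66 [0.5131 0.0651 0.162 ]
```

View pics/w1.png

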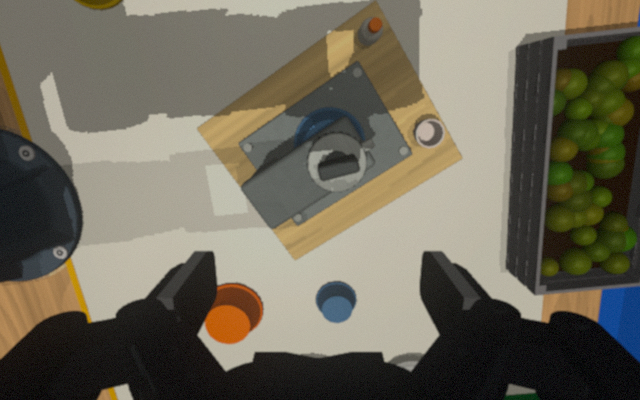

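```bash
python3 - <<'E'
from h import *
im=cv2.imread('pics/w1.png')
c=cams.get_calibration('wrist');K=np.array(c['mtx']);T=np.linalg.inv(np.array(c['cam_to_world']))
def ortho(z,c0=(.5195,.0445),s=4000,n=400): # world x right, y up
    P=[]
    uv=np.float32([[0,0],[n,0],[n,n],[0,n]])
    for u,v in uv:
        X=T[:3,:3]@[c0[0]+(u-n/2)/s,c0[1]-(v-n/2)/s,z]+T[:3,3]; x=K@X; P.append(x[:2]/x[2])
    o=cv2.warpPerspective(im,cv2.getPerspectiveTransform(np.float32(P),uv),(n,n),flags=cv2.INTER_CUBIC)
    for k in range(0,n,40): cv2.line(o,(k,0),(k,6),(0,0,255),1);cv2.line(o,(0,k),(6,k),(0,0,255),1)
    cv2.drawMarker(o,(n//2,n//2),(0,0,255),cv2.MARKER_CROSS,10)
    return o
o=np.hstack([ortho(.205),ortho(.171)]); cv2.imwrite('pics/o1.png',cv2.convertScaleAbs(o,alpha=1.6,beta=20))
E
```

```text
(no output)
```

View pics/o1.png

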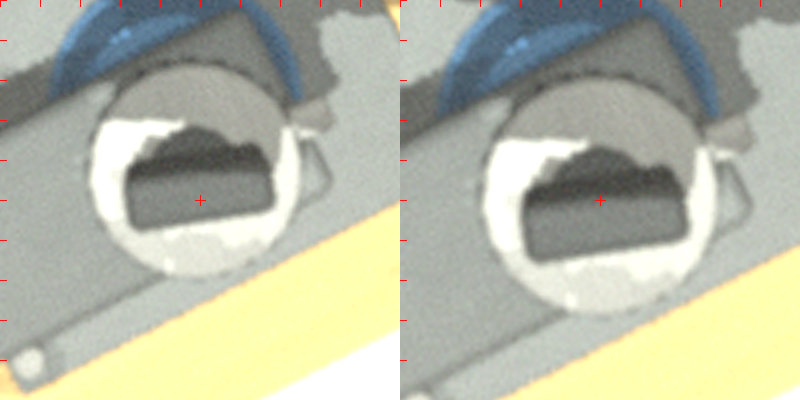

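Request:
{"name": "drive_tool", "arguments": {
  "moves": [
    [[-1, 6.5, 19, 20, 0, 0, 0], [-1, 0, 0, 15, 0, 0, -10.5], [-1, 0, 0, 0, 0, 0, -10.5], [-1, 0, 0, 0, 0, 0, -10.5], [-1, 0, 0, 0, 0, 0, -10.5], [-1, 0, 0, 0, 0, 0, -10.5], [-1, 0, 0, 0, 0, 0, -10.5], [-1, 0, 0, 0, 0, 0, -10.5], [-1, 0, 0, 0, 0, 0, -10.5], [-1, 0, 0, 0, 0, 0, -10.5]]
  ]
}}

```text
time_s: 4.9
position: [0.5197, 0.0449, 0.3251]
tool_rot: [-0.033, -3.141, -0.0]
ft_force: [-0.2, 0.0, 0.0]
width: 0.0854
grip_force: 0.0
```

Request:
{"name": "drive_tool", "arguments": {
  "moves": [
    [[-1, 0, 0, 0, 0, 0, -10.5], [-1, 0, 0, 0, 0, 0, 0], [-1, 0, 0, 0, 0, 0, 0]]
  ]
}}

```text
time_s: 5.28
position: [0.5197, 0.0449, 0.3251]
tool_rot: [-0.24, 3.132, 0.0]
ft_force: [-0.3, -0.2, 0.3]
width: 0.0853
grip_force: 0.0
```

```bash
python3 - <<'E'
from h import *
go([0.5197,0.045,0.204])
im=cv2.cvtColor(snap('wrist','w2.png'),cv2.COLOR_RGB2BGR)
for l,z in(('fine_knob_grip',.198),('lock_ring_top',.171),('lock_ring_lug',.162)):
    for d in cams.mark_of('wrist',l)[:2]: print(l,np.round(d['pixel'],1),round(d['confidence'],2),atz('wrist',d['pixel'],z).round(4))
c=cams.get_calibration('wrist');K=np.array(c['mtx']);T=np.linalg.inv(np.array(c['cam_to_world']))
def ortho(z,c0=(.5197,.045),s=4000,n=400):
    P=[]
    uv=np.float32([[0,0],[n,0],[n,n],[0,n]])
    for u,v in uv:
        X=T[:3,:3]@[c0[0]+(u-n/2)/s,c0[1]-(v-n/2)/s,z]+T[:3,3]; x=K@X; P.append(x[:2]/x[2])
    o=cv2.warpPerspective(im,cv2.getPerspectiveTransform(np.float32(P),uv),(n,n),flags=cv2.INTER_CUBIC)
    for k in range(0,n,40): cv2.line(o,(k,0),(k,6),(0,0,255),1);cv2.line(o,(0,k),(6,k),(0,0,255),1)
    cv2.drawMarker(o,(n//2,n//2),(0,0,255),cv2.MARKER_CROSS,10)
    return o
o=np.hstack([ortho(.205),ortho(.171)]); cv2.imwrite('pics/o2.png',cv2.convertScaleAbs(o,alpha=1.6,beta=20))
E
```

```text
p [0.5197 0.0449 0.3251] xdir [-0.988 -0.152 -0.   ] zdir [ 0.  0. -1.] yaw -171.24 q6 -1.727
shift mm [0.000e+00 1.000e-01 1.211e+02]
fine_knob_grip [321.1 183.4] 0.83 [0.518  0.0469 0.198 ]
lock_ring_top [318.8 176.5] 0.65 [0.5184 0.0451 0.171 ]
lock_ring_lug [333.7 215.4] 0.95 [0.5561 0.0657 0.162 ]
```

View pics/o2.png

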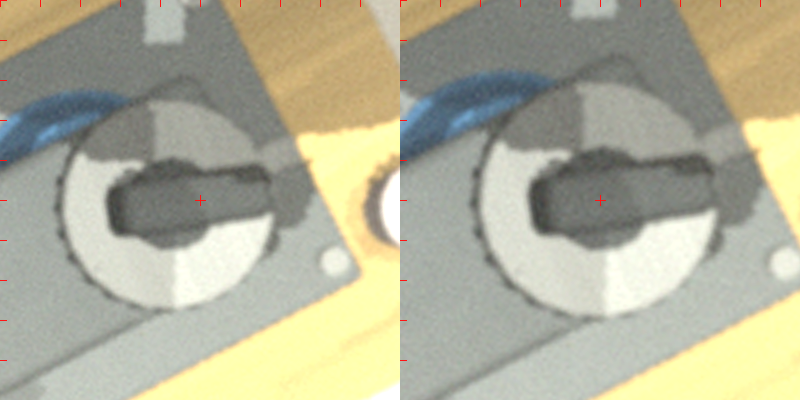

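Request:
{"name": "drive_tool", "arguments": {
  "moves": [
    [[-1, 0.6, 0, 40, 0, 0, 0], [-1, 0, 0, 35, 0, 0, 0], [-1, 0, 0, 25, 0, 0, 0], [-1, 0, 0, 15, 0, 0, 0], [-1, 0, 0, 6, 0, 0, 0], [-1, 0, 0, 0, 0, 0, 0]]
  ]
}}

```text
time_s: 6.22
position: [0.5194, 0.0448, 0.2045]
tool_rot: [-0.247, 3.131, -0.0]
ft_force: [-0.1, -0.1, 0.6]
width: 0.0855
grip_force: 0.0
```

```bash
cat >> h.py <<'E'
def avg(n=6):
    F=[]
    for i in range(n):
        cams.capture('side'); s=status.read_state(); F.append(np.r_[s['ft_force'],s['torque'],s['width']*1000,s['grip_force'],s['tau'][5]])
    F=np.array(F); s,p,r=tool(); x=r.as_matrix()[:,0]
    print('t',round(s['time_s'],2),'p',p.round(4),'yaw',np.degrees(np.arctan2(x[1],x[0])).round(2))
    print('mean',F.mean(0).round(3),'std',F.std(0).round(3))
E
python3 -c "
from h import *
avg()"
```

```text
t 6.53 p [0.5193 0.0448 0.2046] yaw -170.98
mean [-4.9000e-02 -2.6000e-02  1.2700e-01 -4.0000e-03  1.6000e-02  1.8000e-02
  8.5404e+01  0.0000e+00  3.0000e-03] std [0.329 0.215 0.598 0.02  0.026 0.026 0.183 0.    0.001]
```

Request:
{"name": "drive_tool", "arguments": {
  "moves": [
    [[0.3, 0, 0, 0, 0, 0, 0], [0.6, 0, 0, 0, 0, 0, 0], [1, 0, 0, 0, 0, 0, 0], [1, 0, 0, 0, 0, 0, 0], [1, 0, 0, 0, 0, 0, 0], [1, 0, 0, 0, 0, 0, 0]]
  ]
}}

```text
time_s: 7.28
position: [0.5191, 0.0448, 0.2041]
tool_rot: [0.247, -3.132, -0.0]
ft_force: [0.0, -0.4, 0.5]
width: -0.0
grip_force: 0.0
```

```bash
python3 -c "
from h import *
avg()"
```

```text
t 7.58 p [0.5191 0.0448 0.2041] yaw -170.98
mean [ 0.032 -0.095  0.017  0.006 -0.021 -0.009 -0.022  0.     0.   ] std [0.376 0.559 0.152 0.025 0.018 0.027 0.236 0.    0.   ]
```

```bash
python3 -c "
from h import *
a=cv2.cvtColor(snap('wrist'),cv2.COLOR_RGB2BGR); b=cv2.cvtColor(snap('scene'),cv2.COLOR_RGB2BGR); s=cv2.cvtColor(snap('side'),cv2.COLOR_RGB2BGR)
r=lambda i:cv2.resize(i,(400,300),interpolation=cv2.INTER_CUBIC)
cv2.imwrite('pics/c1.png',np.vstack([np.hstack([r(b[130:250,280:440]),r(s[130:250,220:380])]),np.hstack([cv2.resize(a,(480,300)),cv2.resize(a[140:260,240:368],(320,300))])]))
print(status.read_state()['width'])
"
```

```text
-0.00024035273217106555
```

View pics/c1.png

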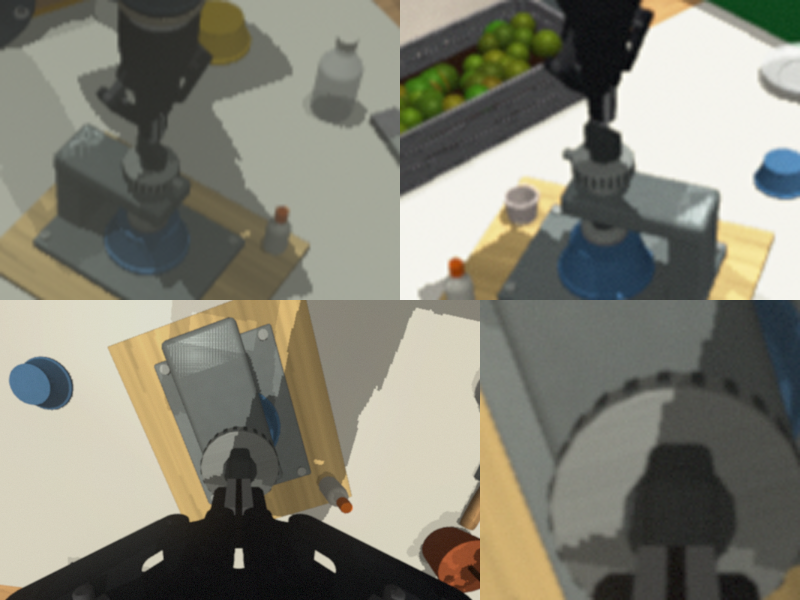

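```bash
python3 -c "
from h import *
print(tri('scene',(340,189.2),'side',(300.8,178)))
c=cams.get_calibration
for n in('scene','side'):
    k=c(n);T=np.linalg.inv(np.array(k['cam_to_world']));
    for z in(.171,.179,.205):
        x=np.array(k['mtx'])@(T[:3,:3]@[.519,.045,z]+T[:3,3]);print(n,z,(x[:2]/x[2]).round(1))
"
```

```text
(array([0.52717666, 0.04006864, 0.20299832]), np.float64(0.0018100596053405925))
scene 0.171 [339.4 194.4]
scene 0.179 [339.5 192.4]
scene 0.205 [339.9 185.8]
side 0.171 [301.5 191.3]
side 0.179 [301.4 188.6]
side 0.205 [301.2 179.8]
```

Request:
{"name": "drive_tool", "arguments": {
  "moves": [
    [[-1, 0, 0, 0, 0, 0, 0], [-1, 0, 0, 0, 0, 0, 0], [-1, 0, 0, 0, 0, 0, 0], [-1, 0, 0, 8, 0, 0, 0], [-1, 0, 0, 6, 0, 0, 0], [-1, 0, 0, 4, 0, 0, 0]]
  ]
}}

```text
time_s: 8.48
position: [0.5189, 0.0448, 0.1854]
tool_rot: [0.247, -3.131, -0.0]
ft_force: [-0.0, -0.9, 0.2]
width: 0.0856
grip_force: 0.0
```

Request:
{"name": "drive_tool", "arguments": {
  "moves": [
    [[0.2, 0, 0, 0, 0, 0, 0], [0.4, 0, 0, 0, 0, 0, 0], [0.6, 0, 0, 0, 0, 0, 0], [0.7, 0, 0, 0, 0, 0, 0], [0.8, 0, 0, 0, 0, 0, 0], [0.9, 0, 0, 0, 0, 0, 0], [1, 0, 0, 0, 0, 0, 0]]
  ]
}}

```text
time_s: 9.35
position: [0.5191, 0.0454, 0.1865]
tool_rot: [-0.247, 3.132, 0.002]
ft_force: [-1.5, 5.3, 5.7]
width: 0.0123
grip_force: 59.2
```

```bash
python3 -c "
from h import *
avg(4)
b=cv2.cvtColor(snap('scene'),cv2.COLOR_RGB2BGR); s=cv2.cvtColor(snap('side'),cv2.COLOR_RGB2BGR)
r=lambda i:cv2.resize(i,(400,400),interpolation=cv2.INTER_CUBIC)
cv2.imwrite('pics/c2.png',np.hstack([r(b[150:230,300:380]),r(s[140:220,260:340])]))
"
```

```text
t 9.55 p [0.5191 0.0455 0.1865] yaw -170.98
mean [-2.008  4.835  4.833  0.786  0.359 -0.1   11.993 59.187 -0.09 ] std [0.416 0.032 0.167 0.008 0.015 0.015 0.089 0.    0.   ]
```

View pics/c2.png

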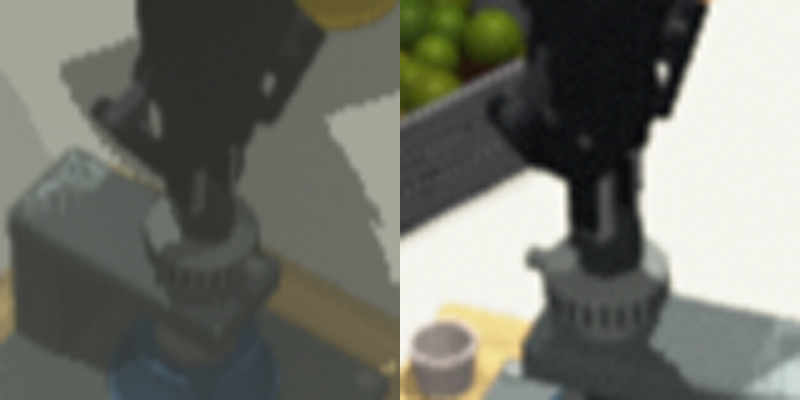

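Request:
{"name": "drive_tool", "arguments": {
  "moves": [
    [[1, 0, 0, 0, 0, 0, 2], [1, 0, 0, 0, 0, 0, 2], [1, 0, 0, 0, 0, 0, 2], [1, 0, 0, 0, 0, 0, 2], [1, 0, 0, 0, 0, 0, 0]]
  ]
}}

```text
time_s: 10.28
position: [0.5191, 0.0455, 0.1865]
tool_rot: [-0.028, 3.141, 0.002]
ft_force: [-2.9, 4.2, 4.4]
width: 0.0126
grip_force: 59.2
```

```bash
python3 -c "
from h import *
avg(6)"
```

```text
t 10.57 p [0.5191 0.0455 0.1865] yaw -178.98
mean [-1.796  5.229  4.37   0.835  0.367  0.    12.241 59.192 -0.   ] std [0.5   0.715 0.309 0.035 0.017 0.017 0.155 0.    0.022]
```

Request:
{"name": "drive_tool", "arguments": {
  "moves": [
    [[1, 0, 0, 0, 0, 0, 2], [1, 0, 0, 0, 0, 0, 2], [1, 0, 0, 0, 0, 0, 2], [1, 0, 0, 0, 0, 0, 0]]
  ]
}}

```text
time_s: 11.08
position: [0.5191, 0.0455, 0.1865]
tool_rot: [0.137, 3.138, 0.002]
ft_force: [-2.6, 4.9, 5.5]
width: 0.0121
grip_force: 59.2
```

```bash
python3 -c "
from h import *
avg(6)"
```

```text
t 11.38 p [0.5191 0.0455 0.1865] yaw 175.02
mean [-1.9030e+00  5.7080e+00  4.3230e+00  8.7200e-01  3.7200e-01 -2.9000e-02
  1.2093e+01  5.9195e+01  0.0000e+00] std [0.29  0.441 0.455 0.017 0.028 0.018 0.209 0.    0.022]
```

Request:
{"name": "drive_tool", "arguments": {
  "moves": [
    [[1, 0, 0, 0, 0, 0, 2], [1, 0, 0, 0, 0, 0, 2]]
  ]
}}

```text
time_s: 11.62
position: [0.5191, 0.0455, 0.1865]
tool_rot: [0.247, 3.132, 0.002]
ft_force: [-1.7, 6.5, 4.3]
width: 0.0119
grip_force: 59.2
```

```bash
cat >> h.py <<'E'
def mov(n=1):
    for i in range(n):
        if i: cams.capture('side')
        s,p,r=tool(); x=r.as_matrix()[:,0]
        print('t',round(s['time_s'],2),'yaw',np.degrees(np.arctan2(x[1],x[0])).round(2),'qv6',s['qvel'][5].round(3),'tz',s['torque'][2].round(3),'tau6',s['tau'][5].round(3),'F',s['ft_force'].round(1))
E
python3 -c "
from h import *
mov(4)"
```

```text
t 11.62 yaw 170.98 qv6 0.277 tz 0.165 tau6 -0.329 F [-1.7  6.5  4.3]
t 11.68 yaw 170.87 qv6 -0.046 tz 0.013 tau6 -0.149 F [-1.8  5.8  4.8]
t 11.72 yaw 170.98 qv6 -0.023 tz 0.014 tau6 0.362 F [-2.5  6.3  5. ]
t 11.78 yaw 171.02 qv6 -0.005 tz -0.036 tau6 0.112 F [-1.7  5.8  4.9]
```

Request:
{"name": "drive_tool", "arguments": {
  "moves": [
    [[1, 0, 0, 0, 0, 0, 2], [1, 0, 0, 0, 0, 0, 2]]
  ]
}}

```text
time_s: 12.02
position: [0.5191, 0.0456, 0.1865]
tool_rot: [0.356, 3.121, 0.002]
ft_force: [-2.1, 5.8, 4.5]
width: 0.0118
grip_force: 59.2
```

```bash
python3 -c "
from h import *
mov(4)"
```

```text
t 12.03 yaw 166.98 qv6 0.278 tz 0.107 tau6 -0.328 F [-2.1  5.8  4.5]
t 12.07 yaw 166.87 qv6 -0.049 tz 0.017 tau6 -0.149 F [-2.4  5.7  4.8]
t 12.12 yaw 166.97 qv6 -0.023 tz 0.008 tau6 0.362 F [-1.8  6.9  5. ]
t 12.18 yaw 167.02 qv6 -0.005 tz 0.021 tau6 0.112 F [-3.1  6.   5.2]
```

Request:
{"name": "drive_tool", "arguments": {
  "moves": [
    [[1, 0, 0, 0, 0, 0, 2], [1, 0, 0, 0, 0, 0, 2]]
  ]
}}

```text
time_s: 12.42
position: [0.5191, 0.0456, 0.1865]
tool_rot: [0.465, 3.107, 0.002]
ft_force: [-1.8, 6.2, 4.8]
width: 0.0122
grip_force: 59.2
```

```bash
python3 -c "
from h import *
mov(4)"
```

```text
t 12.43 yaw 162.98 qv6 0.279 tz 0.142 tau6 -0.328 F [-1.8  6.2  4.8]
t 12.47 yaw 162.87 qv6 -0.047 tz 0.026 tau6 -0.149 F [-2.5  6.3  4.8]
t 12.53 yaw 162.98 qv6 -0.022 tz 0.015 tau6 0.362 F [-2.6  6.   4.7]
t 12.57 yaw 163.02 qv6 -0.007 tz -0.05 tau6 0.112 F [-2.4  6.4  4. ]
```

Request:
{"name": "drive_tool", "arguments": {
  "moves": [
    [[1, 0, 0, 0, 0, 0, 2], [1, 0, 0, 0, 0, 0, 2]]
  ]
}}

```text
time_s: 12.82
position: [0.5191, 0.0456, 0.1865]
tool_rot: [0.573, 3.089, 0.002]
ft_force: [-2.6, 4.7, 5.4]
width: 0.0123
grip_force: 59.2
```

```bash
python3 -c "
from h import *
mov(4)"
```

```text
t 12.82 yaw 158.98 qv6 0.277 tz 0.144 tau6 -0.329 F [-2.6  4.7  5.4]
t 12.88 yaw 158.87 qv6 -0.047 tz 0.083 tau6 -0.149 F [-2.2  6.   3.8]
t 12.93 yaw 158.98 qv6 -0.023 tz 0.018 tau6 0.362 F [-1.1  6.1  3.7]
t 12.97 yaw 159.02 qv6 -0.006 tz -0.021 tau6 0.112 F [-1.8  6.7  5.7]
```

Request:
{"name": "drive_tool", "arguments": {
  "moves": [
    [[1, 0, 0, 0, 0, 0, 2], [1, 0, 0, 0, 0, 0, 2]]
  ]
}}

```text
time_s: 13.22
position: [0.5191, 0.0456, 0.1865]
tool_rot: [0.681, 3.067, 0.002]
ft_force: [-2.3, 6.9, 4.6]
width: 0.0121
grip_force: 59.2
```

```bash
python3 -c "
from h import *
mov(4)"
```

```text
t 13.22 yaw 154.98 qv6 0.277 tz 0.175 tau6 -0.329 F [-2.3  6.9  4.6]
t 13.28 yaw 154.87 qv6 -0.048 tz 0.042 tau6 -0.149 F [-3.1  6.   4.9]
t 13.32 yaw 154.98 qv6 -0.025 tz -0.005 tau6 0.362 F [-1.9  6.3  4.3]
t 13.38 yaw 155.01 qv6 -0.005 tz -0.052 tau6 0.112 F [-2.2  6.7  3.8]
```

Request:
{"name": "drive_tool", "arguments": {
  "moves": [
    [[1, 0, 0, 0, 0, 0, 2], [1, 0, 0, 0, 0, 0, 2]]
  ]
}}

```text
time_s: 13.62
position: [0.5191, 0.0457, 0.1865]
tool_rot: [-0.787, -3.041, -0.002]
ft_force: [-1.7, 7.0, 4.9]
width: 0.0119
grip_force: 59.2
```

```bash
python3 -c "
from h import *
mov(4)"
```

```text
t 13.62 yaw 150.98 qv6 0.277 tz 0.129 tau6 -0.329 F [-1.7  7.   4.9]
t 13.68 yaw 150.87 qv6 -0.046 tz 0.065 tau6 -0.149 F [-2.2  6.5  3.9]
t 13.72 yaw 150.98 qv6 -0.02 tz 0.005 tau6 0.362 F [-1.8  7.2  4.4]
t 13.78 yaw 151.01 qv6 -0.007 tz -0.036 tau6 0.112 F [-2.5  6.8  5. ]
```

Request:
{"name": "drive_tool", "arguments": {
  "moves": [
    [[1, 0, 0, 0, 0, 0, 2], [1, 0, 0, 0, 0, 0, 2]]
  ]
}}

```text
time_s: 14.02
position: [0.5191, 0.0457, 0.1865]
tool_rot: [-0.893, -3.012, -0.002]
ft_force: [-2.7, 6.5, 4.8]
width: 0.0118
grip_force: 59.2
```

```bash
python3 -c "
from h import *
mov(4)"
```

```text
t 14.03 yaw 146.97 qv6 0.278 tz 0.137 tau6 -0.329 F [-2.7  6.5  4.8]
t 14.07 yaw 146.87 qv6 -0.048 tz 0.048 tau6 -0.149 F [-1.2  6.7  3.7]
t 14.12 yaw 146.98 qv6 -0.025 tz 0.005 tau6 0.361 F [-2.1  6.6  3.3]
t 14.18 yaw 147.01 qv6 -0.005 tz -0.006 tau6 0.112 F [-2.5  6.9  4.4]
```

Request:
{"name": "drive_tool", "arguments": {
  "moves": [
    [[1, 0, 0, 0, 0, 0, 2], [1, 0, 0, 0, 0, 0, 2]]
  ]
}}

```text
time_s: 14.42
position: [0.5191, 0.0457, 0.1865]
tool_rot: [-0.997, -2.979, -0.002]
ft_force: [-1.5, 7.6, 4.3]
width: 0.0126
grip_force: 59.2
```

```bash
python3 -c "
from h import *
mov(4)"
```

```text
t 14.43 yaw 142.98 qv6 0.279 tz 0.145 tau6 -0.329 F [-1.5  7.6  4.3]
t 14.47 yaw 142.87 qv6 -0.048 tz 0.056 tau6 -0.149 F [-1.5  6.7  5. ]
t 14.53 yaw 142.98 qv6 -0.024 tz 0.007 tau6 0.361 F [-0.8  7.1  4.6]
t 14.57 yaw 143.01 qv6 -0.005 tz -0.04 tau6 0.112 F [-2.1  7.   4. ]
```

Request:
{"name": "drive_tool", "arguments": {
  "moves": [
    [[1, 0, 0, 0, 0, 0, 2], [1, 0, 0, 0, 0, 0, 2]]
  ]
}}

```text
time_s: 14.82
position: [0.5192, 0.0457, 0.1865]
tool_rot: [-1.101, -2.942, -0.002]
ft_force: [-1.2, 6.7, 4.6]
width: 0.0118
grip_force: 59.1
```

```bash
python3 -c "
from h import *
mov(4)"
```

```text
t 14.82 yaw 138.98 qv6 0.277 tz 0.192 tau6 -0.329 F [-1.2  6.7  4.6]
t 14.88 yaw 138.87 qv6 -0.048 tz 0.002 tau6 -0.149 F [-1.9  7.5  4. ]
t 14.93 yaw 138.98 qv6 -0.024 tz 0.013 tau6 0.361 F [-1.7  6.2  4.3]
t 14.97 yaw 139.01 qv6 -0.006 tz -0.01 tau6 0.112 F [-1.9  7.3  4.3]
```

Request:
{"name": "drive_tool", "arguments": {
  "moves": [
    [[1, 0, 0, 0, 0, 0, 2], [1, 0, 0, 0, 0, 0, 2]]
  ]
}}

```text
time_s: 15.22
position: [0.5191, 0.0457, 0.1865]
tool_rot: [-1.203, -2.902, -0.002]
ft_force: [-1.6, 7.8, 3.8]
width: 0.0119
grip_force: 59.1
```

```bash
python3 -c "
from h import *
mov(4)"
```

```text
t 15.22 yaw 134.98 qv6 0.277 tz 0.094 tau6 -0.329 F [-1.6  7.8  3.8]
t 15.28 yaw 134.87 qv6 -0.047 tz 0.047 tau6 -0.149 F [-1.3  7.2  4.7]
t 15.32 yaw 134.98 qv6 -0.022 tz 0.016 tau6 0.361 F [-1.6  8.5  3.7]
t 15.38 yaw 135.01 qv6 -0.008 tz -0.029 tau6 0.112 F [-2.1  7.1  4.2]
```

Request:
{"name": "drive_tool", "arguments": {
  "moves": [
    [[1, 0, 0, 0, 0, 0, 2], [1, 0, 0, 0, 0, 0, 2]]
  ]
}}

```text
time_s: 15.62
position: [0.5192, 0.0458, 0.1865]
tool_rot: [-1.303, -2.858, -0.003]
ft_force: [-0.6, 7.5, 3.8]
width: 0.0121
grip_force: 59.1
```

```bash
python3 -c "
from h import *
mov(4)"
```

```text
t 15.62 yaw 130.97 qv6 0.277 tz 0.148 tau6 -0.329 F [-0.6  7.5  3.8]
t 15.68 yaw 130.87 qv6 -0.048 tz 0.058 tau6 -0.149 F [-1.6  6.2  4.4]
t 15.72 yaw 130.97 qv6 -0.023 tz 0.012 tau6 0.361 F [-1.3  8.3  4.7]
t 15.78 yaw 131.01 qv6 -0.005 tz -0.048 tau6 0.111 F [-1.5  7.5  3.7]
```

Request:
{"name": "drive_tool", "arguments": {
  "moves": [
    [[1, 0, 0, 0, 0, 0, 2], [1, 0, 0, 0, 0, 0, 2]]
  ]
}}

```text
time_s: 16.02
position: [0.5192, 0.0458, 0.1865]
tool_rot: [-1.402, -2.811, -0.003]
ft_force: [-1.6, 6.7, 4.0]
width: 0.0125
grip_force: 59.1
```

```bash
python3 -c "
from h import *
mov(4)"
```

```text
t 16.02 yaw 126.97 qv6 0.276 tz 0.112 tau6 -0.329 F [-1.6  6.7  4. ]
t 16.07 yaw 126.87 qv6 -0.047 tz 0.071 tau6 -0.149 F [-1.4  7.4  5.1]
t 16.12 yaw 126.98 qv6 -0.023 tz -0.032 tau6 0.361 F [-1.8  7.4  3.7]
t 16.18 yaw 127.01 qv6 -0.006 tz -0.021 tau6 0.111 F [-1.8  7.4  5.1]
```

Request:
{"name": "drive_tool", "arguments": {
  "moves": [
    [[1, 0, 0, 0, 0, 0, 2], [1, 0, 0, 0, 0, 0, 2]]
  ]
}}

```text
time_s: 16.42
position: [0.5192, 0.0458, 0.1865]
tool_rot: [-1.499, -2.76, -0.003]
ft_force: [-1.1, 6.6, 4.7]
width: 0.0125
grip_force: 59.1
```

```bash
python3 -c "
from h import *
mov(4)"
```

```text
t 16.43 yaw 122.97 qv6 0.276 tz 0.144 tau6 -0.325 F [-1.1  6.6  4.7]
t 16.48 yaw 122.87 qv6 -0.046 tz 0.034 tau6 -0.144 F [-1.2  8.5  4.4]
t 16.52 yaw 122.98 qv6 -0.022 tz 0.038 tau6 0.365 F [-1.3  7.8  4.7]
t 16.57 yaw 123.01 qv6 -0.006 tz 0.009 tau6 0.115 F [-1.8  8.2  4.1]
```

Request:
{"name": "drive_tool", "arguments": {
  "moves": [
    [[1, 0, 0, 0, 0, 0, 2], [1, 0, 0, 0, 0, 0, 2]]
  ]
}}

```text
time_s: 16.82
position: [0.5192, 0.0458, 0.1865]
tool_rot: [-1.595, -2.706, -0.003]
ft_force: [-1.1, 8.4, 3.6]
width: 0.0121
grip_force: 59.1
```

```bash
python3 -c "
from h import *
mov(4)"
```

```text
t 16.82 yaw 118.97 qv6 0.278 tz 0.147 tau6 -0.305 F [-1.1  8.4  3.6]
t 16.88 yaw 118.87 qv6 -0.047 tz 0.129 tau6 -0.125 F [-1.3  7.5  4.3]
t 16.93 yaw 118.98 qv6 -0.023 tz 0.007 tau6 0.384 F [-0.8  7.5  4.7]
t 16.98 yaw 119.02 qv6 -0.006 tz 0.039 tau6 0.134 F [-1.7  7.8  4.1]
```

Request:
{"name": "drive_tool", "arguments": {
  "moves": [
    [[1, 0, 0, 0, 0, 0, 2], [1, 0, 0, 0, 0, 0, 2]]
  ]
}}

```text
time_s: 17.23
position: [0.5192, 0.0458, 0.1865]
tool_rot: [-1.688, -2.649, -0.003]
ft_force: [-1.5, 7.8, 4.5]
width: 0.0121
grip_force: 59.1
```

```bash
python3 -c "
from h import *
mov(4)"
```

```text
t 17.23 yaw 114.98 qv6 0.276 tz 0.156 tau6 -0.286 F [-1.5  7.8  4.5]
t 17.27 yaw 114.87 qv6 -0.046 tz 0.136 tau6 -0.106 F [-1.8  7.7  3.6]
t 17.32 yaw 114.98 qv6 -0.024 tz 0.021 tau6 0.403 F [-1.1  7.8  3.8]
t 17.38 yaw 115.02 qv6 -0.006 tz 0.057 tau6 0.154 F [-1.4  8.4  5. ]
```

Request:
{"name": "drive_tool", "arguments": {
  "moves": [
    [[1, 0, 0, 0, 0, 0, 2], [1, 0, 0, 0, 0, 0, 2]]
  ]
}}

```text
time_s: 17.62
position: [0.5192, 0.0458, 0.1865]
tool_rot: [-1.78, -2.588, -0.003]
ft_force: [-0.4, 8.0, 4.6]
width: 0.0123
grip_force: 59.1
```

```bash
python3 -c "
from h import *
mov(4)"
```

```text
t 17.62 yaw 110.98 qv6 0.278 tz 0.184 tau6 -0.266 F [-0.4  8.   4.6]
t 17.68 yaw 110.88 qv6 -0.049 tz 0.159 tau6 -0.086 F [-0.2  7.3  3.6]
t 17.73 yaw 110.98 qv6 -0.023 tz 0.127 tau6 0.423 F [-0.6  8.1  4.2]
t 17.77 yaw 111.02 qv6 -0.007 tz 0.028 tau6 0.173 F [-0.7  8.   3.6]
```

Request:
{"name": "drive_tool", "arguments": {
  "moves": [
    [[1, 0, 0, 0, 0, 0, 2], [1, 0, 0, 0, 0, 0, 0], [1, 0, 0, 0, 0, 0, 0]]
  ]
}}

```text
time_s: 18.15
position: [0.5193, 0.0458, 0.1865]
tool_rot: [-1.823, -2.558, -0.003]
ft_force: [-0.9, 7.9, 4.6]
width: 0.0122
grip_force: 59.1
```

```bash
python3 -c "
from h import *
avg(6)"
```

```text
t 18.45 p [0.5193 0.0458 0.1865] yaw 109.03
mean [-9.5000e-01  8.0460e+00  3.4550e+00  1.3060e+00  1.9800e-01  5.8000e-02
  1.1999e+01  5.9094e+01  6.4000e-02] std [0.575 0.363 0.327 0.022 0.021 0.017 0.056 0.001 0.   ]
```

Request:
{"name": "drive_tool", "arguments": {
  "moves": [
    [[0.6, 0, 0, 0, 0, 0, 0], [0, 0, 0, 0, 0, 0, 0], [-1, 0, 0, 0, 0, 0, 0], [-1, 0, 0, 0, 0, 0, 0], [-1, 0, 0, 0, 0, 0, 0], [-1, 0, 0, 0, 0, 0, 0]]
  ]
}}

```text
time_s: 19.2
position: [0.5191, 0.0448, 0.1861]
tool_rot: [1.824, 2.558, -0.0]
ft_force: [-0.8, 0.8, 0.2]
width: 0.0855
grip_force: 0.0
```

Request:
{"name": "drive_tool", "arguments": {
  "moves": [
    [[-1, 0, 0, -20, 0, 0, 0], [-1, 0, 0, -30, 0, 0, 0], [-1, 0, 0, -10, 0, 0, -10], [-1, 0, 0, 0, 0, 0, -10], [-1, 0, 0, 0, 0, 0, -10], [-1, 0, 0, 0, 0, 0, -10], [-1, 0, 0, 0, 0, 0, -10], [-1, 0, 0, 0, 0, 0, -10], [-1, 0, 0, 0, 0, 0, 0], [-1, 0, 0, 0, 0, 0, 0]]
  ]
}}

```text
time_s: 20.45
position: [0.5191, 0.0448, 0.2461]
tool_rot: [-0.306, -3.127, -0.0]
ft_force: [-0.7, -0.0, 0.5]
width: 0.0855
grip_force: 0.0
```

```bash
python3 - <<'E'
from h import *
go([0.519,0.045,0.163])
im=cv2.cvtColor(snap('wrist','w3.png'),cv2.COLOR_RGB2BGR)
for l,z in(('fine_knob_grip',.198),('lock_ring_top',.171),('lock_ring_lug',.162)):
    for d in cams.mark_of('wrist',l)[:2]: print(l,np.round(d['pixel'],1),round(d['confidence'],2),atz('wrist',d['pixel'],z).round(4))
c=cams.get_calibration('wrist');K=np.array(c['mtx']);T=np.linalg.inv(np.array(c['cam_to_world']))
def ortho(z,c0=(.519,.045),s=4000,n=400):
    P=[]
    uv=np.float32([[0,0],[n,0],[n,n],[0,n]])
    for u,v in uv:
        X=T[:3,:3]@[c0[0]+(u-n/2)/s,c0[1]-(v-n/2)/s,z]+T[:3,3]; x=K@X; P.append(x[:2]/x[2])
    o=cv2.warpPerspective(im,cv2.getPerspectiveTransform(np.float32(P),uv),(n,n),flags=cv2.INTER_CUBIC)
    cv2.drawMarker(o,(n//2,n//2),(0,0,255),cv2.MARKER_CROSS,10)
    return cv2.convertScaleAbs(o,alpha=1.6,beta=20)
cv2.imwrite('pics/o3.png',np.hstack([ortho(.171),cv2.resize(im,(400,250)) if 0 else cv2.resize(im[:, 120:520],(400,400))]))
E
```

```text
p [0.5191 0.0448 0.2461] xdir [-0.981  0.194  0.   ] zdir [-0.  0. -1.] yaw 168.81 q6 -1.379
shift mm [ 0.1  0.2 83.1]
fine_knob_grip [318.  218.3] 0.93 [0.5205 0.0442 0.198 ]
lock_ring_lug [350.7 245.7] 0.76 [0.5589 0.0615 0.162 ]
```

View pics/o3.png

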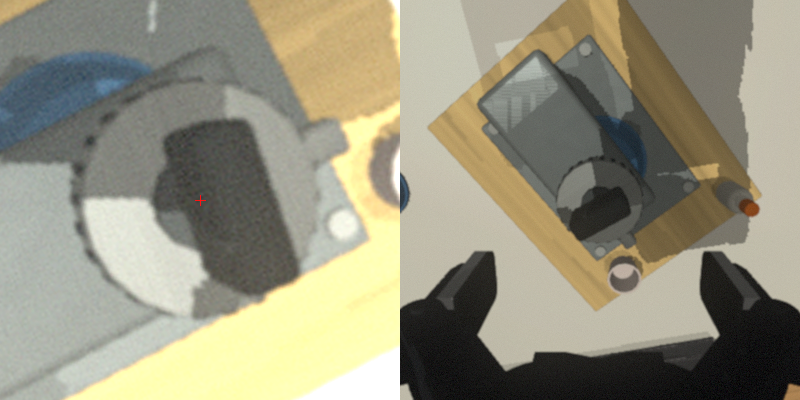

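Request:
{"name": "drive_tool", "arguments": {
  "moves": [
    [[-1, 0.5, 0.2, 35, 0, 0, 0], [-1, 0, 0, 30, 0, 0, 0], [-1, 0, 0, 15, 0, 0, 0], [-1, 0, 0, 5, 0, 0, 0]]
  ]
}}

```text
time_s: 21.15
position: [0.5187, 0.0451, 0.1608]
tool_rot: [-0.301, -3.127, 0.0]
ft_force: [0.4, 0.2, 0.5]
width: 0.0856
grip_force: 0.0
```

Request:
{"name": "drive_tool", "arguments": {
  "moves": [
    [[-1, 0, 0, 4, 0, 0, 0], [-1, 0, 0, 3, 0, 0, 0], [-1, 0, 0, 0, 0, 0, 0]]
  ]
}}

```text
time_s: 21.52
position: [0.5188, 0.0451, 0.1543]
tool_rot: [0.3, 3.127, 0.0]
ft_force: [-0.3, -0.2, 1.0]
width: 0.0853
grip_force: 0.0
```

```bash
python3 -c "
from h import *
s,p,r=tool(); print(p.round(4),s['ft_force'].round(1))
b=cv2.cvtColor(snap('scene'),cv2.COLOR_RGB2BGR); s=cv2.cvtColor(snap('side'),cv2.COLOR_RGB2BGR)
r=lambda i:cv2.resize(i,(400,400),interpolation=cv2.INTER_CUBIC)
cv2.imwrite('pics/c3.png',cv2.convertScaleAbs(np.hstack([r(b[140:220,300:380]),r(s[140:220,260:340])]),alpha=1.6,beta=25))
"
```

```text
[0.5188 0.0451 0.1543] [-0.3 -0.2  1. ]
```

View pics/c3.png

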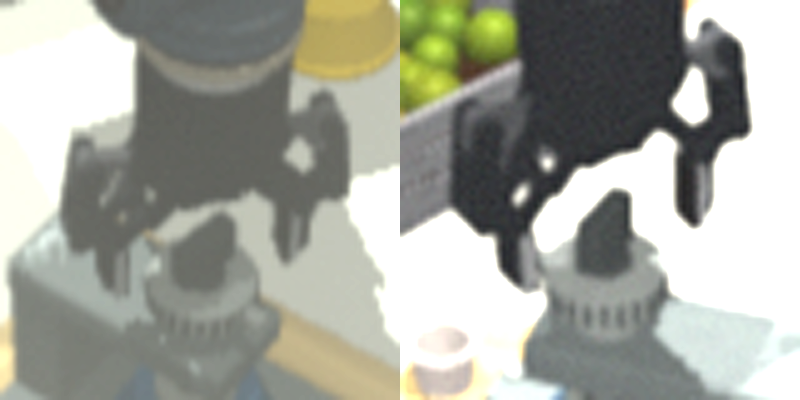

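Request:
{"name": "drive_tool", "arguments": {
  "moves": [
    [[-1, 0, 0, 6, 0, 0, 0], [-1, 0, 0, 5, 0, 0, 0], [-1, 0, 0, 3, 0, 0, 0], [-1, 0, 0, 2, 0, 0, 0], [-1, 0, 0, 0, 0, 0, 0]]
  ]
}}

```text
time_s: 22.25
position: [0.5186, 0.0451, 0.138]
tool_rot: [-0.3, -3.127, 0.0]
ft_force: [0.7, 0.3, -0.4]
width: 0.0854
grip_force: 0.0
```

Request:
{"name": "drive_tool", "arguments": {
  "moves": [
    [[-0.6, 0, 0, 0, 0, 0, 0], [-0.5, 0, 0, 0, 0, 0, 0], [-0.4, 0, 0, 0, 0, 0, 0], [-0.3, 0, 0, 0, 0, 0, 0], [-0.2, 0, 0, 0, 0, 0, 0], [-0.2, 0, 0, 0, 0, 0, 0]]
  ]
}}

```text
time_s: 23.0
position: [0.5189, 0.0458, 0.139]
tool_rot: [0.3, 3.126, 0.002]
ft_force: [-2.9, 5.6, 8.2]
width: 0.0582
grip_force: 62.5
```

```bash
python3 -c "
from h import *
avg(4)"
```

```text
t 23.2 p [0.5189 0.0458 0.139 ] yaw 169.03
mean [-2.9820e+00  4.3930e+00  8.9660e+00  8.6100e-01  3.9600e-01  6.2000e-02
  5.8049e+01  6.2488e+01  6.1000e-02] std [0.708 0.326 0.209 0.023 0.038 0.02  0.15  0.    0.   ]
```

Request:
{"name": "drive_tool", "arguments": {
  "moves": [
    [[-0.2, 0, 0, 0, 0, 0, 2], [-0.2, 0, 0, 0, 0, 0, 2], [-0.2, 0, 0, 0, 0, 0, 2], [-0.2, 0, 0, 0, 0, 0, 2]]
  ]
}}

```text
time_s: 23.7
position: [0.5189, 0.0458, 0.139]
tool_rot: [0.519, 3.097, 0.002]
ft_force: [-1.9, 5.6, 9.1]
width: 0.0582
grip_force: 62.5
```

```bash
python3 -c "
from h import *
mov(4)"
```

```text
t 23.7 yaw 160.96 qv6 0.276 tz 0.118 tau6 -0.353 F [-1.9  5.6  9.1]
t 23.75 yaw 160.86 qv6 -0.047 tz -0.088 tau6 -0.236 F [-2.4  4.9  8.7]
t 23.8 yaw 160.96 qv6 -0.024 tz -0.08 tau6 0.232 F [-2.4  6.   8.5]
t 23.85 yaw 161.0 qv6 -0.005 tz -0.083 tau6 0.02 F [-3.2  5.2  8.7]
```

Request:
{"name": "drive_tool", "arguments": {
  "moves": [
    [[-0.2, 0, 0, 0, 0, 0, 4], [-0.2, 0, 0, 0, 0, 0, 4], [-0.2, 0, 0, 0, 0, 0, 4], [-0.2, 0, 0, 0, 0, 0, 4], [-0.2, 0, 0, 0, 0, 0, 4], [-0.2, 0, 0, 0, 0, 0, 4], [-0.2, 0, 0, 0, 0, 0, 4], [-0.2, 0, 0, 0, 0, 0, 2], [-0.2, 0, 0, 0, 0, 0, 2]]
  ]
}}

```text
time_s: 24.98
position: [0.5192, 0.0461, 0.139]
tool_rot: [1.353, 2.834, 0.003]
ft_force: [-1.1, 7.5, 7.7]
width: 0.0582
grip_force: 62.4
```

```bash
python3 -c "
from h import *
mov(4)"
```

```text
t 24.98 yaw 128.96 qv6 0.276 tz 0.073 tau6 -0.346 F [-1.1  7.5  7.7]
t 25.02 yaw 128.86 qv6 -0.045 tz -0.047 tau6 -0.224 F [-2.   8.7  8.2]
t 25.07 yaw 128.96 qv6 -0.021 tz -0.145 tau6 0.232 F [-1.4  7.2  7.5]
t 25.12 yaw 128.99 qv6 -0.005 tz -0.127 tau6 0.019 F [-1.9  8.   8. ]
```

Request:
{"name": "drive_tool", "arguments": {
  "moves": [
    [[-0.2, 0, 0, 0, 0, 0, 2], [-0.2, 0, 0, 0, 0, 0, 2]]
  ]
}}

```text
time_s: 25.38
position: [0.5192, 0.0461, 0.139]
tool_rot: [1.451, 2.786, 0.003]
ft_force: [-1.1, 7.9, 7.8]
width: 0.058
grip_force: 62.4
```

```bash
python3 -c "
from h import *
mov(4)"
```

```text
t 25.38 yaw 124.96 qv6 0.278 tz 0.088 tau6 -0.361 F [-1.1  7.9  7.8]
t 25.43 yaw 124.86 qv6 -0.044 tz -0.094 tau6 -0.265 F [-1.9  7.5  6.9]
t 25.48 yaw 124.96 qv6 -0.023 tz -0.102 tau6 0.232 F [-0.9  7.7  7.6]
t 25.52 yaw 124.99 qv6 -0.006 tz -0.1 tau6 0.02 F [-1.6  7.7  7.6]
```

Request:
{"name": "drive_tool", "arguments": {
  "moves": [
    [[-0.2, 0, 0, 0, 0, 0, 2], [-0.2, 0, 0, 0, 0, 0, 2]]
  ]
}}

```text
time_s: 25.78
position: [0.5192, 0.0461, 0.139]
tool_rot: [1.547, 2.733, 0.003]
ft_force: [-1.8, 8.3, 7.6]
width: 0.0583
grip_force: 62.4
```

```bash
python3 -c "
from h import *
mov(4)"
```

```text
t 25.77 yaw 120.96 qv6 0.276 tz 0.123 tau6 -0.362 F [-1.8  8.3  7.6]
t 25.82 yaw 120.86 qv6 -0.046 tz -0.127 tau6 -0.265 F [-0.8  8.2  7.3]
t 25.88 yaw 120.96 qv6 -0.024 tz -0.066 tau6 0.232 F [-0.4  7.2  7.2]
t 25.93 yaw 120.99 qv6 -0.009 tz -0.102 tau6 0.02 F [-1.2  7.4  6.7]
```

48° turned and still free travel. I'll continue in 4° steps and watch for the stop.

Request:
{"name": "drive_tool", "arguments": {
  "moves": [
    [[-0.2, 0, 0, 0, 0, 0, 2], [-0.2, 0, 0, 0, 0, 0, 2]]
  ]
}}

```text
time_s: 26.18
position: [0.5192, 0.0461, 0.139]
tool_rot: [1.642, 2.678, 0.004]
ft_force: [-0.5, 8.0, 7.8]
width: 0.0579
grip_force: 62.4
```

```bash
python3 -c "
from h import *
mov(4)"
```

```text
t 26.18 yaw 116.97 qv6 0.278 tz 0.11 tau6 -0.362 F [-0.5  8.   7.8]
t 26.23 yaw 116.86 qv6 -0.045 tz -0.064 tau6 -0.265 F [-0.9  8.   8.5]
t 26.27 yaw 116.96 qv6 -0.023 tz -0.124 tau6 0.232 F [-1.1  7.5  7.7]
t 26.32 yaw 116.99 qv6 -0.007 tz -0.124 tau6 0.02 F [-1.3  7.7  7.1]
```

Request:
{"name": "drive_tool", "arguments": {
  "moves": [
    [[-0.2, 0, 0, 0, 0, 0, 2], [-0.2, 0, 0, 0, 0, 0, 2]]
  ]
}}

```text
time_s: 26.58
position: [0.5196, 0.0453, 0.139]
tool_rot: [1.731, 2.619, 0.002]
ft_force: [1.3, 3.4, 6.1]
width: 0.058
grip_force: 64.3
```

```bash
python3 -c "
from h import *
mov(4)"
```

```text
t 26.57 yaw 113.09 qv6 0.302 tz 2.583 tau6 1.79 F [1.3 3.4 6.1]
t 26.62 yaw 112.97 qv6 -0.041 tz 0.671 tau6 0.413 F [1.9 1.7 6. ]
t 26.68 yaw 113.04 qv6 -0.017 tz 0.447 tau6 0.724 F [ 2.5 -0.9  6.1]
t 26.73 yaw 113.05 qv6 -0.004 tz 0.402 tau6 0.468 F [ 3.4 -0.5  6.4]
```

Request:
{"name": "drive_tool", "arguments": {
  "moves": [
    [[-0.2, 0, 0, 0, 0, 0, 0], [-0.2, 0, 0, 0, 0, 0, 0], [-0.5, 0, 0, 0, 0, 0, 0], [-1, 0, 0, 0, 0, 0, 0], [-1, 0, 0, 0, 0, 0, 0], [-1, 0, 0, 0, 0, 0, 0], [-1, 0, 0, -10, 0, 0, 0], [-1, 0, 0, -30, 0, 0, 0], [-1, 0, 0, -40, 0, 0, 0], [-1, 0, 0, -40, 0, 0, 0]]
  ]
}}

```text
time_s: 27.98
position: [0.5185, 0.0451, 0.26]
tool_rot: [1.733, 2.62, 0.0]
ft_force: [1.1, -0.9, -0.6]
width: 0.0854
grip_force: 0.0
```

```bash
python3 - <<'E'
from h import *
avg(4)
snap('wrist','w4.png');
for l,z in(('fine_knob_grip',.198),('lock_ring_top',.171),('lock_ring_lug',.162)):
    for d in cams.mark_of('wrist',l)[:2]: print(l,np.round(d['pixel'],1),round(d['confidence'],2),atz('wrist',d['pixel'],z).round(4))
E
```

```text
t 28.18 p [0.5188 0.0451 0.2589] yaw 113.03
mean [ 7.5100e-01  2.1800e-01  1.4250e+00 -3.0000e-03 -2.0000e-03 -1.0000e-02
  8.5617e+01  0.0000e+00 -0.0000e+00] std [0.496 0.16  2.273 0.021 0.042 0.022 0.197 0.    0.   ]
fine_knob_grip [318.2 209.4] 0.72 [0.518  0.0453 0.198 ]
lock_ring_top [319.2 196.1] 0.91 [0.5181 0.0468 0.171 ]
```

View pics/w4.png

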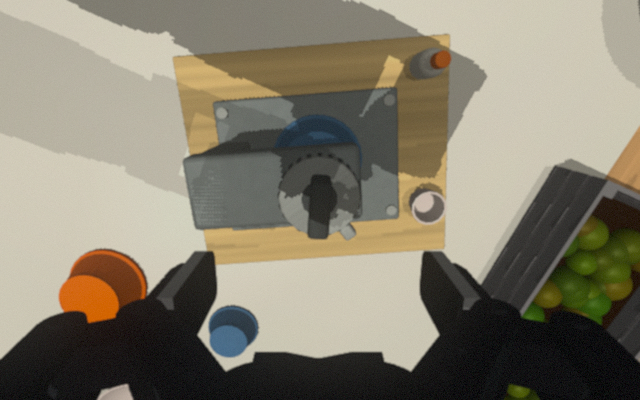

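```bash
python3 -c "
from h import *
print(atz('wrist',(349,231),.162)-[.5187,.045,.162])
print(order.close_job())"
```

```text
[ 0.03240422 -0.0171656   0.        ]
the job is handed in; nothing more can be done
None
```

The job is handed in, but I have no verdict back: the pot is clamped at an estimated 18–20 N (from joint torque and knob angle), the lock ring was turned about 55° to its stop after that, and the gripper is clear with no bystander seen out of place.

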